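Screw a hose elbow into a coupling until it seals

ROBOT

A 6-joint arm with a two-finger parallel gripper is mounted at the origin on the work surface. World frame = base frame: x ahead of the robot, y to its left, z up, the work surface at z = 0. Lengths are in mm, angles in rad, forces in N, time in s.
With the tool pointing down it reaches from about 350 to 975 mm from the base axis. Payload 7.1 kg.
Tool frame: the origin (TCP) lies midway between the tips of the shut fingers; the grasp point (between the pads) lies 19 mm behind it (ctrl.grasp_offset is the distance from the TCP to the grasp point, in mm); z points along the fingers, y is the line along which they close (so a half turn about z gives the same grasp; the last joint's range is limited). The gripper opens to 88 mm and grips with 3 to 60 N. Pads are 20 mm wide; open, the fingers measure 115 mm over their backs; the gripper's body (75 mm by 178 mm) begins 61 mm behind the grasp point.
Start: joints at [1.132, 0.423, 1.63, -0, 1.089, -0.019], TCP at [254.704, 570.728, 198.275] pointing down, gripper open.
Joint ranges: [-3, 3], [-0.9, 2.11], [0.09, 2.58], [-1.31, 4.45], [0.11, 2.69], [-2.54, 2.54]. Speed limits (rad/s): [2.39, 2.39, 3.01, 3.14, 3.14, 3.14].

INTERFACE

Orientations are given as a rotation vector (axis times angle).
In Python, from workcell import sensors, viewer, ctrl gives the robot as it stands. The module is installed in compiled form; this text tells all that it offers.
- The arm moves only by the shell command python3 -m handwheel 'ROWS'. ROWS is JSON, a list of rows, each a list of 7 numbers: the shift along the tool's x, y, z in mm, then the turn, a rotation vector about the tool's x, y, z in rad, then the closure, from 0 (fully open) to 1 (shut). In form: [[x, y, z, rx, ry, rz, jaw], ...]. A call has 1 to 10 rows; each row shifts and turns the commanded pose from where the row before left it, along the tool's axes as they then stand; what a row does not reach is not made up. A row lasts 1/8 s, in which the tool goes at most 62.5 mm and 10.7 degrees, less where a joint would pass 70% of its speed; a pose out of reach is approached as far as the arm can. A call is refused whole if a number of a shift passes 62.5 or a number of a turn 0.188, either way. A call with a gripper value outside its range is refused whole. The fingers move at their own pace and stop on an object; the grip force is fixed at half the most. Time passes only in rows, so rows that do not move let the fingers close. It gives the time, the measured TCP pose, the force, the opening and the grip force at its end, in the units of the state.
- sensors.get_obs(): the state, without advancing time (a new reading comes with each control period).
- viewer.get_image(name): name is "side" or "top"; returns a dict with "frame" (400x640x3 uint8, blue, green, red), "fov_y" (degrees; the focal length in pixels is half the picture's height over the tangent of half this angle, whatever the lens; pixels are square), "cx", "cy" (the principal point, pixels), "distortion" ([k1, k2, p1, p2, k3] as OpenCV has them; the pictures are not rectified), "R" (3x3) and "t" (3): a world point X has camera coordinates R X + t. Camera axes: x right, y down, z forward; pixel columns grow to the right and rows downward; lengths in mm; the calibration is good to about 2 mm. A picture is of the moment at which its call begins. There is no depth.
- ctrl.close_job(): hands the job in; it is judged then, once.
The state is a dict: "t": time; "qpos": joint angles; "qvel": joint speeds; "joint_torque": joint torques, N m; "ee_pos": TCP position; "orientation": TCP orientation; "ft_force": force on the tool from outside, world axes, zero at the start; "moment": the same for the moment, N m; "width": finger opening in mm; "grasp_force": force on a finger pad.
Only numpy, scipy, OpenCV 4.12 (cv2) and the standard library are available. Lean on these libraries where they do the work, as an engineer would, in place of code of your own. Each camera call takes 0.05 s, during which the arm holds its last target. There are 200 camera calls.

TASK

Screw the right-angle hose elbow into the coupling that is held in the small vise, as for the fish tank's filter: set it in straight, turn it clockwise with only a light hand on it until you feel it begin to bear on the rubber seal inside, then give it an eighth of a turn more, stop there and let go. Do not crush the seal or force the thread, and leave everything else on the desk where it is.

Things in the scene. Friction and masses are not known exactly. Their poses are not given: they have to be found in the camera images.
- elbow_grip (a point): The loose right-angle hose elbow, grey plastic, 76 mm tall, 120 g, standing upright on its threaded end. Point: on its upright axis, middle of the square body (36 x 36 mm, 35 to 75 mm above the bottom end), 55 mm above the bottom end. x points out along the hose barb, z up; the free flat sides to grip face +y and -y. Under the body a collar 48 mm wide, 30 to 35 mm above the bottom end.
- barb_end (a point): Middle of the open end of the elbow's hose barb: a level ribbed spout 26 mm thick, at the height of elbow_grip, ending 62 mm from the elbow's upright axis. Same axes as elbow_grip.
- lug (a point): One of the two thread lugs on the elbow's spigot (34 mm thick, from the collar down to the bottom end). This one is under the barb (+x), 20 mm from the axis and 12 mm above the bottom end; the other is opposite (-x). Each is 4 mm thick and 12 mm long; 44 mm across both.
- elbow: The same elbow, origin at the centre of its bottom (threaded) end, axes as elbow_grip. Screwed in by turning clockwise seen from above; it does not turn back by itself when let go. Its bottom end carries the seal's washer round with it, so the seal adds no drag: the moment comes from the thread.
- vise: Small grey desk vise on a round suction base (122 mm wide, fixed). Origin on the desk under the coupling's axis. Jaw tops 118 mm above the desk; slide bar 150 mm long along x; a T-handle 90 mm long lies across the -x side, 102 mm from the axis and 90 mm up; vacuum lever on the +y side at the base, to 80 mm out.
- mouth (a point): Centre of the open top of the coupling, a grey plastic tube 61 mm wide held upright in the vise, rim 144 mm above the desk. z up along the tube. Inside: tube bore 46 mm; coarse right-hand two-start thread whose ridges leave a 37 mm opening, 16 mm advance a turn, ridges 8 mm apart and 3 mm thick, lugs have 1 mm of play. Let down anywhere, a lug rests on a ridge and follows it down when turned.
- thread_start (a point): Upper beginning of one thread ridge, 1 mm below the coupling's rim on its +x side, 20 mm off the axis (axes as mouth); the other begins opposite, at -x. Ridges run down clockwise. Least turning: let the elbow down with a lug (either) 20 to 25 degrees anticlockwise, seen from above, of a beginning; its bottom end then rests 18 mm below the rim and the lugs catch within 40 degrees of turn.
- coupling: The coupling; origin at its lower end, 62 mm below the rim. A springy seal (8 N/mm) lies inside, its height unmeasured: from that start the elbow bears on it after 40 to 145 degrees. Turned slowly, it takes under 0.04 Nm till then, after that about 0.004 Nm more a degree, 0.2 an eighth of a turn on. Rubber jaw pads yield 0.12 rad/Nm. Pressing down squeezes the seal too: press 1 to 5 N at most.
- tail: Bystander: a straight hose tail of the same set (same threaded end and collar, hexagonal middle, ribbed barb straight up), 97 mm tall, 48 mm wide, standing on the desk. Origin at its bottom centre.
- pen_cup: Bystander: black metal pen cup 76 mm wide, 100 mm tall (pens to 160 mm). Origin at its bottom centre.
- eraser: Bystander: green eraser in a paper sleeve, 44 x 22 x 12 mm. Origin at its bottom centre.
- sharpener: Bystander: white plastic sharpener, 42 x 30 x 34 mm. Origin at its bottom centre.
- coaster: Bystander: round cork coaster, 98 mm wide, 5 mm thick. Origin at its bottom centre.
- teacup: Bystander: empty white ceramic teacup on the coaster, 72 mm wide, 58 mm tall. Origin at its bottom centre.
There are look-alikes about, which are no part of the job. Leave any green or yellow look-alike of the elbow alone.

How it is judged (in metres and radians):
On the way:
1. the elbow's threaded end is set straight into the coupling (horizontal distance between elbow_grip and mouth below 0.006 m and z of elbow_grip in the frame of mouth below 0.047 m and angle between the z axis of elbow_grip and the z axis of mouth, either way round below 0.12 rad), for 0.1 s.
At the end, for the whole second after the job is handed in: The elbow is released and at rest in the coupling, upright (within 3.5 degrees) and on its axis (within 6 mm), drawn at least 18 mm in by its thread, and bears on the seal with 12 to 26 N, which is what an eighth of a turn past the first bearing gives (about 30 to 70 degrees past it) (horizontal distance between elbow_grip and mouth below 0.006 m and z of elbow_grip in the frame of mouth below 0.037 m and angle between the z axis of elbow_grip and the z axis of mouth, either way round below 0.06 rad and contact force between elbow and seal_c0 between 12 and 26 N and linear speed of elbow below 0.01 m/s and angular speed of elbow below 0.1 rad/s); the robot touches nothing.
It fails at once if the seal is crushed: the elbow bears on it with more than 36 N (contact force between elbow and seal_c0 above 36 N).
It fails at once if the thread is forced: the elbow and the coupling are pressed together with more than 60 N (contact force between elbow and coupling above 60 N).
It fails at once if a bystander is moved by more than 20 mm (distance of any of tail, pen_cup, eraser, sharpener, coaster, teacup from where it was at the start of the episode above 0.02 m).
It also fails if it takes over 72 s, if anything falls off the work surface, if the arm or the gripper's body presses on something with over 40 N, if the wrist force passes 120 N, or if a joint passes its speed limit or range.

## Working session

There is one attempt and no reset: what is moved stays moved. The work goes in short steps, Python scripts to look and compute and a shell command to move; the robot and the scene stay as the last step left them, time stands still between calls to the robot, and variables do not carry over. Pictures are saved under pics/ and viewed, at most 10 in all, crops included, and the job is handed in when it is done.

```bash
mkdir -p pics; cat > h.py <<'E'
import numpy as np, cv2
from workcell import sensors, viewer, ctrl
def cam(n):
    d=viewer.get_image(n); f=200/np.tan(np.radians(d["fov_y"])/2)
    d["K"]=np.array([[f,0,d["cx"]],[0,f,d["cy"]],[0,0,1]]); d["R"]=np.array(d["R"]);d["t"]=np.array(d["t"]);d["D"]=np.array(d["distortion"],float)
    return d
def ray(d,uv):
    p=cv2.undistortPoints(np.array([[uv]],float),d["K"],d["D"])[0,0]
    v=d["R"].T@np.array([p[0],p[1],1]); return -d["R"].T@d["t"],v/np.linalg.norm(v)
def onz(d,uv,z):
    o,v=ray(d,uv); return o+v*(z-o[2])/v[2]
def proj(d,X):
    return cv2.projectPoints(np.array(X,float).reshape(-1,1,3),cv2.Rodrigues(d["R"])[0],d["t"],d["K"],d["D"])[0][:,0]
E
python3 - <<'E'
from h import *
for n in("top","side"):
    d=cam(n); cv2.imwrite(f"pics/{n}0.png",d["frame"]); print(n,d["fov_y"],-d["R"].T@d["t"],d["R"][2],d["D"])
o=sensors.get_obs(); print(o)
E
```

```text
top 52.435434979253856 [ 394.23991901  -53.08995475 1407.07690376] [ 0.12627716 -0.00374853 -0.99198792] [-0.03893635  0.          0.          0.          0.        ]
side 48.83836724643867 [ 455.02712686 -969.63153008  731.07865318] [ 0.08958618  0.8225278  -0.56162473] [-0.11074584  0.          0.          0.          0.        ]
{'t': 0.1, 'qpos': array([ 1.13196577e+00,  4.23755105e-01,  1.63060729e+00, -2.72777068e-06,
        1.08859741e+00, -1.90357889e-02]), 'qvel': array([ 0.00030803, -0.00306753, -0.00198259, -0.00159499, -0.0014351 ,
        0.00044009]), 'joint_torque': array([-3.57571689e-04, -5.45616138e+01, -2.74324447e+01,  6.45316788e-02,
        1.87449827e-02, -5.98804718e-05]), 'ee_pos': array([254.50369682, 570.24998118, 197.5877385 ]), 'orientation': array([-6.54514544e-01, -3.07234051e+00,  2.09214478e-03]), 'ft_force': array([-0.80503806,  0.69893115, -0.28366906]), 'moment': array([-0.03428142, -0.03398826,  0.05546811]), 'grasp_force': 0.0, 'width': 87.93900810977729}
```

View pics/top0.png

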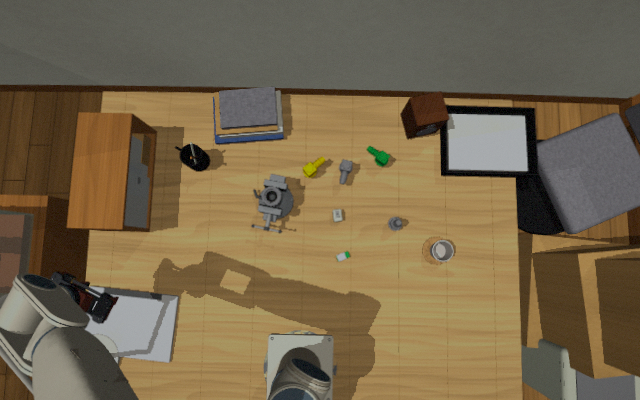

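View pics/side0.png

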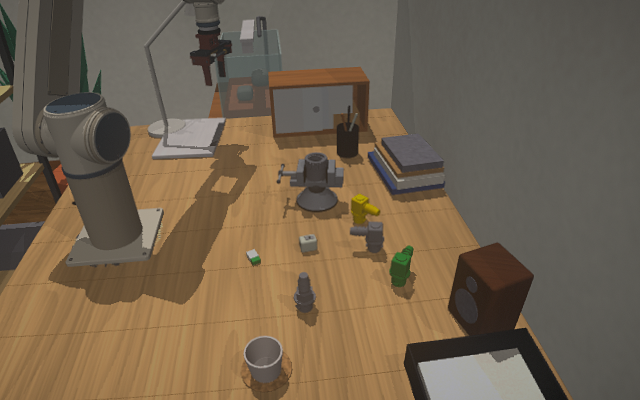

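The top view has three elbows: yellow (314,167), grey (345,172) and green (378,156). The grey one with the level barb fits. The straight grey piece at (396,223) is the tail. I'll confirm in one enlarged crop and measure.

```bash
python3 - <<'E'
from h import *
T=cam("top");S=cam("side")
a=cv2.resize(T["frame"][140:240,240:400],(800,500),interpolation=cv2.INTER_CUBIC)[:, :]
a=cv2.resize(T["frame"][145:240,245:365],None,fx=4,fy=4,interpolation=cv2.INTER_CUBIC)
b=cv2.resize(S["frame"][145:260,315-45:395],None,fx=2.5,fy=2.5,interpolation=cv2.INTER_CUBIC)
c=np.zeros((600,800,3),np.uint8);c[:380,:480]=a;c[300:300+b.shape[0],480:480+b.shape[1]]=b[:,:320]
cv2.imwrite("pics/crop1.png",c)
for d,n,box in((T,"top",(330,153,362,190)),(S,"side",(345,215,390,256))):
    x0,y0,x1,y1=box;f=d["frame"][y0:y1,x0:x1];hsv=cv2.cvtColor(f,cv2.COLOR_BGR2HSV)
    m=(hsv[...,1]<60).astype(np.uint8)
    k,l,s,ce=cv2.connectedComponentsWithStats(m);i=1+np.argmax(s[1:,4]);print(n,s[i],ce[i]+[x0,y0])
    for r in (l==i).astype(int)[::1]: print(''.join(' #'[v] for v in r))
E
```

```text
top [  9   7  13  24 206] [344.72815534 169.86407767]
                                
                                
                                
                                
                                
                                
                                
             ####               
            ##########          
            ##########          
           ###########          
          ############          
          ############          
         #############          
         #############          
         #############          
          ############          
          ############          
           ##########           
           #########            
           #######              
           #######              
           ######               
           ######               
           ######               
          #######               
          ######                
          ######                
          ######                
          #####                 
           ###                  
                       
[... 1219 characters left out ...]
###############       
                     ##################      
                     ##################      
                     ##################      
                     ##################      
                      ################       
                       ###############       
                      ###############        
                     ################        
                     ############## #        
                       ###############       
                       # ##########          
                       ############          
                        ###########          
                         #########           
                          #######
```

View pics/crop1.png

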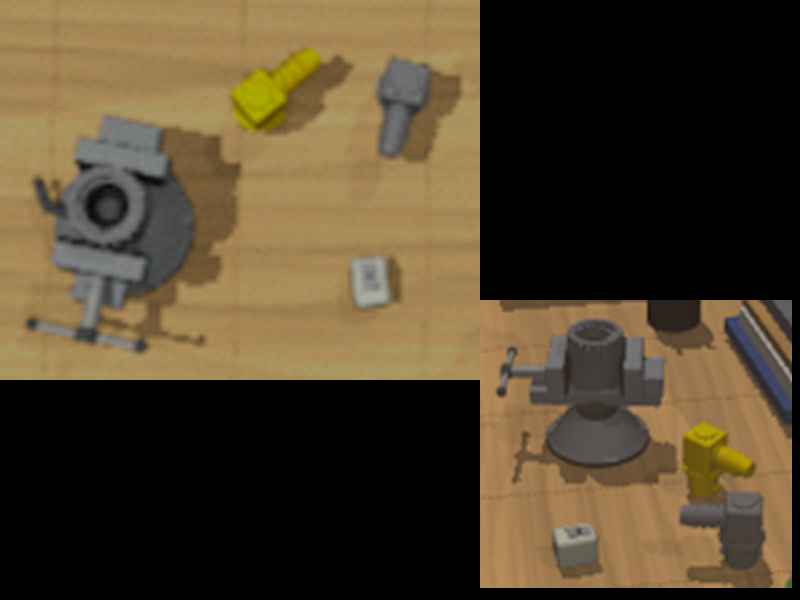

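The crop confirms the grey elbow: body top at about (346,165), barb end (342.5,183), barb pointing towards the robot. The coupling rim is centred at about (271.8,196) in the top view and (316.8,158.6) in the side view.

```bash
python3 - <<'E'
from h import *
T=cam("top");S=cam("side")
def c1(u,v): return (245+u/4-.4,145+v/4-.4)
def c2(u,v): return (270+(u-480)/2.5-.3,145+(v-300)/2.5-.3)
def tri(a,b):
    o1,v1=ray(T,a);o2,v2=ray(S,b)
    s=np.linalg.lstsq(np.c_[v1,-v2],o2-o1,rcond=None)[0]; p,q=o1+s[0]*v1,o2+s[1]*v2
    return (p+q)/2,np.linalg.norm(p-q)
print("rim top",onz(T,c1(107,204),144),"side",onz(S,c2(597,334),144),tri(c1(107,204),c2(597,334)))
print("body top",onz(T,c1(405,81),76),"side",onz(S,c2(745,504),76))
print("barb tip outer top", onz(T,c1(391,153),55),"side",onz(S,c2(686,515),55))
print("handle",onz(T,c1(33,323),90),onz(T,c1(142,347),90))
for d,uv in((T,c1(33,323)),(T,c1(142,347))):pass
print("slide/jaw", onz(T,c1(132,127),118),onz(T,c1(92,335),90))
print("px/mm",T["K"][0,0]/1300)
E
```

```text
rim top [556.58518791  97.72576577 144.        ] side [559.80966405  90.18552059 144.        ] (array([558.90672019,  98.25666332, 139.34489511]), np.float64(3.419786320555606))
body top [ 674.0919969  -139.10328258   76.        ] side [ 676.46437808 -145.82251349   76.        ]
barb tip outer top [ 616.40468027 -129.40446684   55.        ] side [ 622.00821842 -128.51805125   55.        ]
handle [465.06955838 160.72688881  90.        ] [447.55983982  71.76075455  90.        ]
slide/jaw [622.83414065  82.94444108 118.        ] [456.38828436 112.5467994   90.        ]
px/mm 0.31241276392696055
```

```bash
python3 -m handwheel '[[0,0,-20,0,0,-0.105,0],[0,0,-20,0,0,-0.105,0],[-40,-43,0,0,0,0,0],[-40,-43,0,0,0,0,0],[-40,-43,0,0,0,0,0],[-40,-43,0,0,0,0,0],[-40,-43,0,0,0,0,0],[-40,-43,0,0,0,0,0]]'; python3 -m handwheel '[[-40,-43,0,0,0,0,0],[-40,-43,0,0,0,0,0],[-40,-43,0,0,0,0,0],[-40,-43,0,0,0,0,0],[-20,-20,0,0,0,0,0],[0,0,0,0,0,0,0]]'
```

```text
t: 1.3
ee_pos: [436.5, 266.7, 238.5]
orientation: [0.329, 3.124, 0.001]
ft_force: [1.5, 0.3, 0.3]
width: 87.9
grasp_force: 0.0
t: 2.05
ee_pos: [572.4, 41.5, 238.0]
orientation: [-0.334, -3.124, 0.0]
ft_force: [-0.0, 0.2, -0.4]
width: 88.1
grasp_force: 0.0
```

```bash
cat >> h.py <<'E'
from scipy.spatial.transform import Rotation as Ro
def pose():
    o=sensors.get_obs();R=Ro.from_rotvec(o["orientation"]).as_matrix()
    return o,R,np.degrees(np.arctan2(R[1,1],R[0,1]))
E
python3 - <<'E'
from h import *
o,R,y=pose();print(o["t"],o["ee_pos"],"yaw_y",y,R[:,2],np.degrees(o["qpos"]),o["ft_force"],o["moment"])
T=cam("top");S=cam("side")
a=cv2.resize(T["frame"][140:230,300:400],None,fx=4,fy=4,interpolation=cv2.INTER_CUBIC)
b=cv2.resize(S["frame"][150:300,300:400],None,fx=4,fy=4,interpolation=cv2.INTER_CUBIC)
c=np.zeros((600,800,3),np.uint8);c[:360,:400]=a;c[:600,400:]=b
cv2.imwrite("pics/c2.png",c)
E
```

```text
2.05 [572.44932564  41.50489553 238.04615108] yaw_y 77.80628919584214 [-4.40672092e-05 -4.41064585e-05 -9.99999998e-01] [ 2.96028918e+00  1.74373058e+01  9.78967163e+01 -2.64795283e-03
  6.46686299e+01 -7.48448670e+01] [-0.01207287  0.22700708 -0.44270282] [ 0.01915393  0.01165316 -0.01868015]
```

View pics/c2.png

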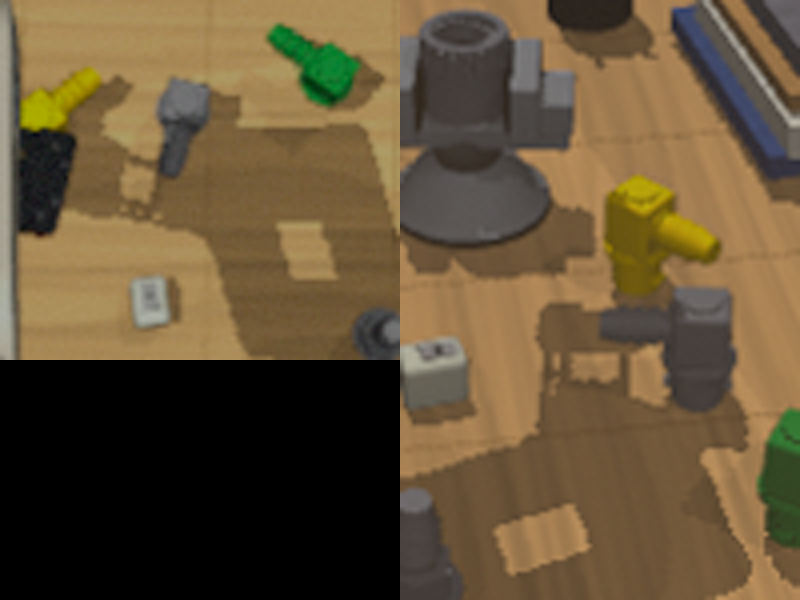

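```bash
python3 -m handwheel '[[-34.5,-39.2,0,0,0,0,0],[-34.5,-39.2,0,0,0,0,0],[-34.5,-39.2,0,0,0,0,0],[-34.6,-39.2,0,0,0,0,0],[0,0,50,0,0,0,0],[0,0,50,0,0,0,0],[0,0,43,0,0,0,0],[0,0,0,0,0,0,0],[0,0,0,0,0,0,0]]'
python3 - <<'E'
from h import *
o,R,y=pose();print(o["t"],o["ee_pos"],"yaw_y",y,o["ft_force"],o["moment"])
T=cam("top");S=cam("side")
p=proj(S,o["ee_pos"])[0];print(p,proj(T,o["ee_pos"]))
# where the elbow top centre should appear if on the TCP axis
q=o["ee_pos"].copy();q[2]=76;print("expect side",proj(S,q),"top",proj(T,q))
x,yy=int(p[0]),int(p[1])
b=cv2.resize(S["frame"][160:270,310:430],None,fx=5,fy=5,interpolation=cv2.INTER_CUBIC)
cv2.imwrite("pics/c3.png",b)
E
```

```text
t: 3.28
ee_pos: [675.3, -138.2, 97.1]
orientation: [0.327, 3.123, -0.0]
ft_force: [-0.1, 0.2, 0.2]
width: 87.9
grasp_force: 0.0
3.275 [ 675.27137164 -138.1824638    97.05441873] yaw_y 78.04640554103665 [-0.06242986  0.21584615  0.20456879] [ 0.02178496 -0.00529133 -0.02974972]
[374.9971116  217.50292512] [[346.00415369 163.18052011]]
expect side [[374.53331918 224.44240605]] top [[345.57882624 164.49764821]]
```

View pics/c3.png

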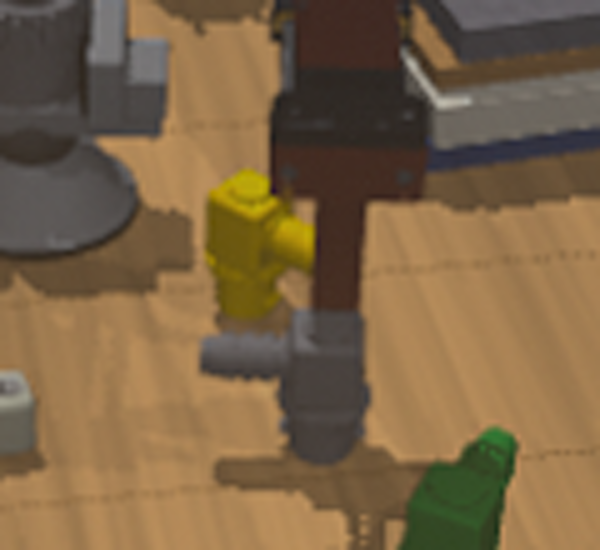

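```bash
python3 - <<'E'
from h import *
o,R,y=pose();S=cam("side")
for s in(-50,-44,44,50):
  P=[o["ee_pos"]+R@np.array([dx,s,0]) for dx in(-10,10)]
  print(s,((proj(S,P)-[310,160])*5).round())
c=np.array([675.3,-138.2])
for dx in(0,3):
  for z in(76,0):
    print(dx,z,((proj(S,[c[0]+dx,c[1],z])-[310,160])*5).round())
# body top corners for the assumed pose
print(((proj(S,[o["ee_pos"]*[1,1,0]+[0,0,75]+R@np.array([a,b,0]) for a in(-18,18) for b in(-18,18)])-[310,160])*5).round())
E
```

```text
-50 [[349. 351.]
 [306. 350.]]
-44 [[349. 344.]
 [306. 342.]]
44 [[346. 235.]
 [305. 233.]]
50 [[346. 228.]
 [305. 226.]]
0 76 [[323. 322.]]
0 0 [[315. 441.]]
3 76 [[329. 322.]]
3 0 [[320. 441.]]
[[362. 349.]
 [360. 304.]
 [287. 346.]
 [287. 301.]]
```

```bash
python3 -m handwheel '[[0,0,25,0,0,0,0],[0,0,20,0,0,0,0],[0,0,12,0,0,0,0],[0,0,0,0,0,0,0],[0,0,0,0,0,0,0.5],[0,0,0,0,0,0,0.65],[0,0,0,0,0,0,0.8],[0,0,0,0,0,0,1],[0,0,0,0,0,0,1],[0,0,0,0,0,0,1]]'
python3 -m handwheel '[[0,0,0,0,0,0,1],[0,0,0,0,0,0,1]]'; python3 -c "
from h import *
o,R,y=pose();print(o['ee_pos'],y,R[:,2],o['ft_force'],o['moment'],o['width'],o['grasp_force'])"
```

```text
t: 4.68
ee_pos: [674.2, -138.9, 38.3]
orientation: [0.329, 3.124, 0.0]
ft_force: [0.1, 0.2, 0.6]
width: 35.7
grasp_force: 30.0
t: 4.92
ee_pos: [674.3, -138.9, 38.3]
orientation: [0.329, 3.124, 0.0]
ft_force: [0.5, 0.8, 0.6]
width: 35.7
grasp_force: 30.0
[ 674.25313605 -138.9161824    38.30194451] 77.97869775867402 [ 6.61852871e-05  1.07620543e-04 -9.99999992e-01] [0.54702855 0.83506432 0.57011708] [ 0.14413404 -0.01769549 -0.03457516] 35.676294371157475 29.956856667995453
```

```bash
python3 -m handwheel '[[0,0,-30,0,0,0,1],[0,0,-50,0,0,0,1],[0,0,-50,0,0,0,1],[0,0,-40,0,0,0,1],[32.4,41,0,0,0,0,1],[32.4,41,0,0,0,0,1],[32.4,41,0,0,0,0,1],[32.4,41,0,0,0,0,1],[32.4,41,0,0,0,0,1],[0,0,0,0,0,0,1]]'
python3 -m handwheel '[[0,0,0,0,0,-0.134,1],[0,0,0,0,0,-0.134,1],[0,0,0,0,0,-0.133,1],[0,0,0,0,0,0,1],[0,0,0,0,0,0,1]]'
python3 - <<'E'
from h import *
o,R,y=pose();print(o['ee_pos'],y,R[:,2],o['ft_force'],o['moment'],o['width'])
S=cam("side");T=cam("top")
c=np.zeros((600,800,3),np.uint8)
c[:600,:450]=cv2.resize(S["frame"][95:215,270:360],None,fx=5,fy=5,interpolation=cv2.INTER_CUBIC)
c[:400,450:]=cv2.resize(T["frame"][150:230,240:310],None,fx=5,fy=5,interpolation=cv2.INTER_CUBIC)
cv2.imwrite("pics/c4.png",c)
e=o['ee_pos']
print("elbow bottom",((proj(S,e-[0,0,38.3])-[270,95])*5).round(),"collar",((proj(S,[e-[0,0,5],e-[0,0,38.3-76]])-[270,95])*5).round())
print("rim at 558,95",((proj(S,[558,95,144])-[270,95])*5).round())
E
```

```text
t: 6.18
ee_pos: [556.6, 97.7, 208.1]
orientation: [-0.323, -3.124, 0.0]
ft_force: [-0.2, 0.2, -1.4]
width: 35.8
grasp_force: 30.0
t: 6.8
ee_pos: [558.6, 94.6, 208.1]
orientation: [0.295, -3.128, 0.0]
ft_force: [-0.4, 0.6, -0.9]
width: 35.6
grasp_force: 30.0
[558.64472154  94.64166613 208.1477847 ] 100.77649183621402 [-1.31571009e-04 -1.88133208e-04 -9.99999974e-01] [-0.39881259  0.63684143 -0.91106167] [ 0.02008545 -0.05465477  0.00577826] 35.55664104649614
elbow bottom [[228. 271.]] collar [[227. 216.]
 [225. 143.]]
rim at 558,95 [[228. 313.]]
```

View pics/c4.png

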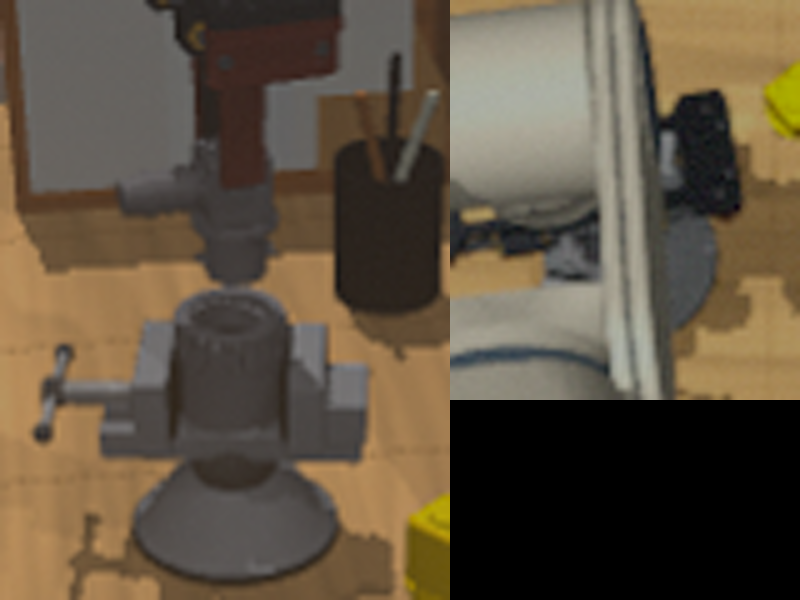

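The side view shows the spigot, bottom edge around crop (237,283), just above the rim centred around (231,314). It looks nearly aligned, about 2 mm too far in +x. I'll do a finer relative measurement by mask.

```bash
python3 - <<'E'
from h import *
S=cam("side");o,R,y=pose();e=o['ee_pos']
h=cv2.cvtColor(S["frame"],cv2.COLOR_BGR2HSV)
g=h[...,1].astype(int)
for r in range(134,168): print(r,' '.join(f"{v:3d}" for v in g[r,300:334]),'|',' '.join(f"{v//10:2d}" for v in h[r,303:332,2]))
print("pred spigot edges", proj(S,[e+[dx,0,-38.3+z] for z in(0,25) for dx in(-17,0,17)]).round(1).tolist())
print("front bottom", proj(S,e+[0,-17,-38.3]).round(1))
E
```

```text
134  28  26  23  23  26  23  27  27  24  30  29  24  28  24  24  24  24  28  24  28  24  19  24  16  78 129 126 125 122 122 120 121 117 116 |  6  6  6  6  6  6  6  6  6  6  6  6  6  6  6  6  6  6  6  6  6  7  9  9  9  9 10 10  9
135  27  27  32  28  28  29  29  25  38  36  35  34  24  28  32  28  24  28  25  28  20  24  24  12  79 121 121 117 117 119 121 119 118 116 |  6  6  6  6  6  6  5  5  6  6  6  6  6  6  6  6  6  6  6  6  6  7 10  9  9 10 10 10 10
136  29  29  31  31  34  50  40  43  43  36  42  31  28  28  24  28  24  24  24  24  27  24  24  16  66 118 121 121 122 120 121 119 117 117 |  5  6  6  5  6  5  5  5  5  6  6  6  6  6  6  6  6  6  6  6  6  7  9  9  9  9 10 10 10
137  38  63  86  75  85 108  99  93  54  29  36  36  28  27  24  24  24  24  27  23  24  24  24  20  24  80 124 117 118 120 120 125 120 117 |  6  7  8  8  7  6  6  5  5  6  6  6  6  6  6  6  6  6  6  6  6  6  8  9  9  9 10 10 10
138  93 105 122 116 116 123 122 110  50  24  32  39  28  24  27  27  31  27  23  27  28  28  24  29  16  63 122 120 121 124 121 122 122 123 |  9 10 11 10 10  7  6  6  5  6  6  6  6  6 
[... 6129 characters left out ...]
4   2   4 | 10  6  5  6  6  6  6  6  6  7  7  6  6  6  6  6  6  6  6  6  6  6  6  5  5  9 12 12 11
166   4   4   5   8  42  66  39  36  42  35  35  39  30  38  30  34  30  35  42  30  30  35  39  36  42  41  50  46  12   5   5   4   2   4 | 10  6  5  6  6  6  6  6  6  6  6  6  6  6  6  6  6  6  6  6  6  6  6  5  5  8 10 11 12
167   2   6   9  11  72  74  52  35  39  34  42  45  34  34  30  31  34  34  37  30  33  35  35  32  37  48  69  64  26  16   8   2   2   4 |  9  5  5  5  6  6  6  6  6  6  6  6  6  6  6  6  6  6  6  6  6  6  5  5  5  6  7  9 12
pred spigot edges [[309.4, 149.6], [315.6, 149.2], [321.8, 148.7], [309.1, 141.4], [315.4, 140.9], [321.7, 140.5]]
front bottom [[316.3 152.1]]
```

```bash
python3 -m handwheel '[[3.4,0,0,0,0,0,1],[0,0,12,0,0,0,1],[0,0,11,0,0,0,1],[0,0,0,0,0,0,1],[0,0,2,0,0,0,1],[0,0,2,0,0,0,1],[0,0,0,0,0,0,1]]'; python3 -m handwheel '[[0,0,2,0,0,0,1],[0,0,1,0,0,0,1],[0,0,0,0,0,0,1]]'; cat > s.py <<'E'
from h import *
import sys
n=int(sys.argv[1]) if len(sys.argv)>1 else 8
F=[];M=[]
for i in range(n):
    o,R,y=pose();F.append(o['ft_force']);M.append(o['moment']);cam("side")
f=np.mean(F,0);print("t",round(o['t'],2),"pos",o['ee_pos'].round(2),"yaw_y",y.round(1),"F",f.round(2),"Ftool",(R.T@f).round(2),"M",np.mean(M,0).round(3),"sd",np.std(M,0).round(3),"q6",o['qpos'][5].round(3),"w",o['width'].round(1))
E
python3 s.py
```

```text
t: 7.82
ee_pos: [555.1, 94.6, 181.3]
orientation: [-0.3, 3.127, 0.0]
ft_force: [0.0, 0.4, -1.7]
width: 35.8
grasp_force: 30.0
t: 8.2
ee_pos: [555.1, 94.7, 178.3]
orientation: [0.3, -3.127, -0.0]
ft_force: [-0.2, 0.5, -0.7]
width: 35.7
grasp_force: 30.0Traceback (most recent call last):
  File "s.py", line 7, in <module>
    f=np.mean(F,0);print("t",round(o['t'],2),"pos",o['ee_pos'].round(2),"yaw_y",y.round(1),"F",f.round(2),"Ftool",(R.T@f).round(2),"M",np.mean(M,0).round(3),"sd",np.std(M,0).round(3),"q6",o['qpos'][5].round(3),"w",o['width'].round(1))
                                                                                                                                                                                                                      ^^^^^^^^^^^^^^^^
AttributeError: 'float' object has no attribute 'round'
```

```bash
sed -i "s/o\['width'\].round(1)/round(o['width'],1)/" s.py; python3 s.py; python3 -m handwheel '[[0,0,1.5,0,0,0,1],[0,0,1.5,0,0,0,1],[0,0,0,0,0,0,1]]';python3 -m handwheel '[[0,0,1.5,0,0,0,1],[0,0,1.5,0,0,0,1],[0,0,0,0,0,0,1]]'; python3 s.py
```

```text
t 8.95 pos [555.13  94.63 178.3 ] yaw_y 101.0 F [-0.68  0.03 -0.52] Ftool [0.66 0.16 0.52] M [0.167 0.107 0.006] sd [0.031 0.019 0.03 ] q6 -1.614 w 35.9
t: 9.38
ee_pos: [555.6, 95.0, 176.6]
orientation: [-0.3, 3.126, 0.001]
ft_force: [-4.3, 1.5, 10.2]
width: 35.6
grasp_force: 30.0
t: 9.75
ee_pos: [556.1, 95.8, 174.7]
orientation: [-0.299, 3.124, 0.003]
ft_force: [-4.0, 6.4, 11.6]
width: 35.4
grasp_force: 30.0
t 10.1 pos [555.1   96.79 172.56] yaw_y 100.9 F [-2.69  7.85  4.88] Ftool [ 1.15  8.23 -4.85] M [1.924 0.603 0.008] sd [0.42  0.223 0.035] q6 -1.614 w 36.3
```

```bash
python3 -m handwheel '[[0,1.7,0,0,0,0,1],[0,1.7,0,0,0,0,1],[0,0,0,0,0,0,1],[0,0,0,0,0,0,1]]'; python3 s.py
```

```text
t: 10.65
ee_pos: [554.5, 97.8, 172.2]
orientation: [-0.3, 3.127, 0.0]
ft_force: [0.0, 0.6, -1.7]
width: 35.6
grasp_force: 30.0
t 11.0 pos [554.51  97.88 172.27] yaw_y 101.0 F [ 0.64  1.14 -1.81] Ftool [-0.85  1.    1.81] M [ 0.348 -0.113  0.012] sd [0.039 0.021 0.021] q6 -1.608 w 35.9
```

```bash
python3 -m handwheel '[[0,0.3,2,0,0,0,1],[0,0,2,0,0,0,1],[0,0,1.5,0,0,0,1],[0,0,0,0,0,0,1]]'; python3 s.py 5;  python3 -m handwheel '[[0,0,0.7,0,0,0,1],[0,0,0.7,0,0,0,1],[0,0,0,0,0,0,1]]'; python3 s.py 5
```

```text
t: 11.55
ee_pos: [554.4, 98.2, 166.6]
orientation: [0.3, -3.127, 0.0]
ft_force: [0.9, -0.7, -2.6]
width: 35.6
grasp_force: 30.0
t 11.75 pos [554.36  98.22 166.66] yaw_y 101.0 F [ 1.03  0.32 -2.72] Ftool [-1.07  0.12  2.72] M [ 0.207 -0.261  0.006] sd [0.021 0.017 0.016] q6 -1.608 w 36.0
t: 12.18
ee_pos: [554.5, 98.2, 165.4]
orientation: [-0.3, 3.127, -0.0]
ft_force: [0.5, -0.1, -1.4]
width: 35.9
grasp_force: 30.0
t 12.38 pos [554.45  98.2  165.4 ] yaw_y 101.0 F [ 1.02 -0.03 -1.31] Ftool [-0.99 -0.22  1.31] M [ 0.113 -0.227 -0.003] sd [0.024 0.017 0.019] q6 -1.608 w 35.8
```

```bash
python3 -m handwheel '[[-0.4,0,0.5,0,0,0,1],[0,0,0.5,0,0,0,1],[0,0,0,0,0,0,1]]'; python3 -m handwheel '[[0,0,0.5,0,0,0,1],[0,0,0,0,0,0,1]]';  python3 -m handwheel '[[0,0,0.5,0,0,0,1],[0,0,0,0,0,0,1]]'; python3 s.py 5
```

```text
t: 12.8
ee_pos: [554.6, 98.3, 164.2]
orientation: [0.3, -3.127, 0.0]
ft_force: [0.9, 1.3, -1.6]
width: 35.7
grasp_force: 30.0
t: 13.05
ee_pos: [554.7, 98.3, 164.0]
orientation: [0.3, -3.127, 0.0]
ft_force: [-0.6, 0.2, -0.2]
width: 35.8
grasp_force: 30.0
t: 13.3
ee_pos: [554.9, 98.3, 163.8]
orientation: [-0.3, 3.127, 0.0]
ft_force: [-1.3, 0.4, 4.0]
width: 35.7
grasp_force: 30.0
t 13.5 pos [554.91  98.32 163.84] yaw_y 101.0 F [-1.54  0.06  5.23] Ftool [ 1.5   0.35 -5.23] M [ 0.012  0.38  -0.003] sd [0.033 0.01  0.023] q6 -1.608 w 35.6
```

```bash
python3 -m handwheel '[[0,0,-0.2,0,0,0,1],[0,0,0.12,0,0,0.05,1],[0,0,0.13,0,0,0.05,1],[0,0,0.13,0,0,0.05,1],[0,0,0.13,0,0,0.05,1],[0,0,0.13,0,0,0.05,1]]'; python3 s.py 5
```

```text
t: 14.3
ee_pos: [555.2, 98.2, 163.3]
orientation: [0.095, 3.139, -0.0]
ft_force: [-1.6, -1.4, 3.2]
width: 35.7
grasp_force: 30.0
t 14.5 pos [555.28  98.21 163.24] yaw_y 86.7 F [-0.41 -1.11  4.56] Ftool [ 0.34 -1.14 -4.56] M [-0.238  0.048  0.016] sd [0.023 0.037 0.033] q6 -1.359 w 35.6
```

```bash
python3 -m handwheel '[[0,0,0,0,0,0.05,1],[0,0,0.12,0,0,0.05,1],[0,0,0.13,0,0,0.05,1],[0,0,0.13,0,0,0.05,1],[0,0,0.13,0,0,0.05,1],[0,0,0.13,0,0,0.05,1]]'; python3 s.py 5;python3 -m handwheel '[[0,0,0.13,0,0,0.05,1],[0,0,0.12,0,0,0.05,1],[0,0,0.13,0,0,0.05,1],[0,0,0.13,0,0,0.05,1],[0,0,0.13,0,0,0.05,1],[0,0,0.13,0,0,0.05,1]]'; python3 s.py 5
```

```text
t: 15.3
ee_pos: [555.4, 98.3, 162.6]
orientation: [0.561, 3.09, 0.001]
ft_force: [0.9, -1.0, 4.2]
width: 36.0
grasp_force: 30.0
t 15.5 pos [555.33  98.41 162.51] yaw_y 69.5 F [ 0.96 -0.37  4.21] Ftool [-1.03 -0.01 -4.21] M [-0.1   -0.229  0.042] sd [0.029 0.048 0.038] q6 -1.059 w 35.9
t: 16.3
ee_pos: [555.5, 98.5, 161.8]
orientation: [1.017, 2.971, 0.001]
ft_force: [2.2, 0.2, 3.7]
width: 36.0
grasp_force: 30.0
t 16.5 pos [555.48  98.55 161.8 ] yaw_y 52.3 F [3.02 0.66 3.68] Ftool [-2.    2.37 -3.68] M [ 0.133 -0.568  0.044] sd [0.052 0.098 0.041] q6 -0.759 w 35.8
```

```bash
python3 -m handwheel '[[-0.3,0.4,0.13,0,0,0.05,1],[0,0,0.12,0,0,0.05,1],[0,0,0.13,0,0,0.05,1],[0,0,0.13,0,0,0.05,1],[0,0,0.13,0,0,0.05,1]]'; python3 s.py 6;python3 -m handwheel '[[0,0,0.13,0,0,0.05,1],[0,0,0.12,0,0,0.05,1],[0,0,0.13,0,0,0.05,1]]'; python3 s.py 6
```

```text
t: 17.18
ee_pos: [555.8, 98.6, 161.2]
orientation: [1.379, 2.822, 0.001]
ft_force: [2.9, 1.3, 4.4]
width: 36.0
grasp_force: 30.0
t 17.43 pos [555.75  98.6  161.14] yaw_y 38.0 F [3.06 1.22 4.77] Ftool [-0.92  3.17 -4.77] M [ 0.186 -0.707  0.097] sd [0.036 0.057 0.044] q6 -0.509 w 35.9
t: 17.85
ee_pos: [555.8, 98.6, 160.8]
orientation: [1.587, 2.71, 0.001]
ft_force: [4.2, 0.0, 5.3]
width: 35.6
grasp_force: 30.0
t 18.1 pos [555.81  98.57 160.72] yaw_y 29.4 F [4.38 1.04 4.8 ] Ftool [-1.25  4.33 -4.8 ] M [ 0.272 -0.966  0.075] sd [0.037 0.094 0.04 ] q6 -0.359 w 36.1
```

```bash
python3 -m handwheel '[[-0.15,0.5,0,0,0,0,1],[-0.15,0.6,0,0,0,0,1],[0,0,0,0,0,0,1]]'; python3 s.py 6;python3 -m handwheel '[[0,0,0.1,0,0,0.05,1],[0,0,0.12,0,0,0.05,1],[0,0,0.13,0,0,0.05,1]]'; python3 s.py 6
```

```text
t: 18.52
ee_pos: [556.0, 98.6, 160.7]
orientation: [-1.585, -2.712, 0.001]
ft_force: [1.7, -0.7, 8.0]
width: 35.7
grasp_force: 30.0
t 18.77 pos [555.98  98.63 160.65] yaw_y 29.4 F [2.24 0.48 7.68] Ftool [-0.68  2.18 -7.68] M [ 0.105 -0.471  0.056] sd [0.018 0.016 0.034] q6 -0.358 w 35.7
t: 19.2
ee_pos: [556.1, 98.6, 160.3]
orientation: [-1.786, -2.584, 0.001]
ft_force: [2.2, 0.6, 6.8]
width: 35.7
grasp_force: 30.0
t 19.45 pos [556.13  98.6  160.28] yaw_y 20.8 F [2.52 0.66 6.91] Ftool [-0.28  2.59 -6.91] M [ 0.078 -0.583  0.071] sd [0.028 0.033 0.043] q6 -0.208 w 35.7
```

```bash
python3 -m handwheel '[[0,0.8,-0.25,0,0,0,1],[0,0,-0.2,0,0,0,1],[0,0,0,0,0,0,1]]'; python3 s.py 6;python3 -m handwheel '[[0,0,0.13,0,0,0.05,1],[0,0,0.13,0,0,0.05,1],[0,0,0.13,0,0,0.05,1]]'; python3 s.py 6
```

```text
t: 19.88
ee_pos: [556.2, 98.7, 160.3]
orientation: [-1.783, -2.585, 0.003]
ft_force: [1.7, -1.6, 6.3]
width: 35.6
grasp_force: 30.0
t 20.12 pos [556.19  98.67 160.32] yaw_y 20.8 F [ 1.34 -0.42  5.48] Ftool [-0.86  1.09 -5.49] M [-0.073 -0.335  0.04 ] sd [0.034 0.028 0.024] q6 -0.208 w 35.6
t: 20.55
ee_pos: [556.3, 98.7, 160.0]
orientation: [-1.974, -2.443, 0.003]
ft_force: [1.6, 0.3, 5.9]
width: 35.6
grasp_force: 30.0
t 20.8 pos [556.28  98.68 159.93] yaw_y 12.2 F [ 2.1  -0.27  5.31] Ftool [-0.71  1.98 -5.32] M [-0.077 -0.373  0.036] sd [0.018 0.023 0.054] q6 -0.058 w 36.2
```

```bash
python3 -m handwheel '[[0,0.5,-0.3,0,0,0,1],[0,0,-0.1,0,0,0.05,1],[0,0,0.13,0,0,0.05,1],[0,0,0.13,0,0,0.05,1],[0,0,0.13,0,0,0.05,1]]'; python3 s.py 6;python3 -m handwheel '[[0,0,0.13,0,0,0.05,1],[0,0,0.13,0,0,0.05,1],[0,0,0.13,0,0,0.05,1]]'; python3 s.py 6
```

```text
t: 21.48
ee_pos: [556.4, 98.8, 159.5]
orientation: [-2.208, -2.232, 0.004]
ft_force: [0.9, 0.2, 2.8]
width: 35.8
grasp_force: 30.0
t 21.73 pos [556.43  98.88 159.56] yaw_y 0.8 F [ 0.19 -0.36  2.05] Ftool [-0.36  0.18 -2.05] M [-0.127 -0.017  0.017] sd [0.058 0.114 0.02 ] q6 0.142 w 36.0
t: 22.15
ee_pos: [556.6, 99.1, 159.3]
orientation: [-2.369, -2.061, 0.003]
ft_force: [-1.1, 0.9, 1.1]
width: 35.7
grasp_force: 30.0
t 22.4 pos [557.02  99.09 159.39] yaw_y -7.8 F [-0.53  0.38  0.41] Ftool [ 0.3  -0.58 -0.41] M [-0.051  0.216  0.004] sd [0.018 0.063 0.04 ] q6 0.292 w 35.7
```

```bash
python3 -m handwheel '[[0,0,0.15,0,0,0.05,1],[0,0,0.15,0,0,0.05,1],[0,0,0.15,0,0,0.05,1]]'; python3 s.py 8;python3 -m handwheel '[[0,0,0.13,0,0,0.05,1],[0,0,0.13,0,0,0.05,1],[0,0,0.13,0,0,0.05,1]]'; python3 s.py 8
```

```text
t: 22.82
ee_pos: [557.5, 99.1, 159.2]
orientation: [-2.518, -1.878, 0.0]
ft_force: [-0.2, -0.8, 0.5]
width: 35.7
grasp_force: 30.0
t 23.18 pos [557.52  99.11 159.31] yaw_y -16.5 F [-0.5  -0.08 -0.39] Ftool [-0.22 -0.45  0.39] M [-0.048  0.199  0.015] sd [0.024 0.031 0.036] q6 0.442 w 35.8
t: 23.6
ee_pos: [557.7, 99.1, 159.1]
orientation: [2.652, 1.684, 0.0]
ft_force: [-0.9, -0.6, 1.0]
width: 36.0
grasp_force: 30.0
t 23.95 pos [557.66  99.09 159.07] yaw_y -25.1 F [-0.74 -0.11  0.62] Ftool [-0.41 -0.63 -0.62] M [-0.062  0.223  0.005] sd [0.022 0.025 0.017] q6 0.592 w 35.9
```

```bash
python3 -m handwheel '[[0,0,0.18,0,0,0.05,1],[0,0,0.15,0,0,0.05,1],[0,0,0.15,0,0,0.05,1]]'; python3 s.py 8;python3 -m handwheel '[[0,0,0.15,0,0,0.05,1],[0,0,0.15,0,0,0.05,1],[0,0,0.15,0,0,0.05,1]]'; python3 s.py 8
```

```text
t: 24.38
ee_pos: [557.8, 99.1, 158.8]
orientation: [2.771, 1.481, 0.001]
ft_force: [0.3, -0.4, 3.0]
width: 35.9
grasp_force: 30.0
t 24.73 pos [557.75  99.1  158.67] yaw_y -33.6 F [-0.68 -0.02  2.98] Ftool [-0.4  -0.55 -2.98] M [-0.131  0.278  0.002] sd [0.03  0.036 0.034] q6 0.742 w 35.9
t: 25.15
ee_pos: [557.9, 99.1, 158.4]
orientation: [2.874, 1.269, 0.001]
ft_force: [-0.9, 0.1, 4.6]
width: 35.7
grasp_force: 30.0
t 25.5 pos [557.9   99.06 158.35] yaw_y -42.2 F [-0.59 -0.88  5.  ] Ftool [-1.05  0.16 -5.  ] M [-0.278  0.269  0.009] sd [0.025 0.039 0.047] q6 0.892 w 35.7
```

```bash
python3 -m handwheel '[[0,0,-0.3,0,0,0,1],[0,0,-0.3,0,0,0,1],[0,0,0,0,0,0,1]]'; python3 s.py 8;python3 -m handwheel '[[0,0,0.13,0,0,0.05,1],[0,0,0.13,0,0,0.05,1],[0,0,0.13,0,0,0.05,1]]'; python3 s.py 8
```

```text
t: 25.92
ee_pos: [557.8, 99.0, 158.6]
orientation: [2.873, 1.271, 0.0]
ft_force: [0.9, -1.7, 3.3]
width: 35.9
grasp_force: 30.0
t 26.27 pos [557.75  99.06 158.69] yaw_y -42.3 F [ 0.73 -1.14  3.04] Ftool [-0.35  1.31 -3.04] M [-0.409 -0.013  0.02 ] sd [0.034 0.029 0.037] q6 0.893 w 36.0
t: 26.7
ee_pos: [557.8, 99.0, 158.4]
orientation: [2.961, 1.049, 0.0]
ft_force: [0.7, -1.9, 4.5]
width: 36.0
grasp_force: 30.0
t 27.05 pos [557.77  99.02 158.37] yaw_y -50.8 F [ 0.76 -1.99  4.42] Ftool [-0.67  2.03 -4.42] M [-0.569 -0.046 -0.002] sd [0.063 0.039 0.034] q6 1.042 w 35.6
```

```bash
python3 -m handwheel '[[-0.2,0.5,0,0,0,0.05,1],[0,0,0.05,0,0,0.05,1]]'; python3 s.py 8;python3 -m handwheel '[[0,0,0.05,0,0,0.05,1],[0,0,0.05,0,0,0.05,1]]'; python3 s.py 8
```

```text
t: 27.35
ee_pos: [557.8, 98.8, 158.3]
orientation: [-3.009, -0.9, -0.0]
ft_force: [0.5, -2.0, 4.2]
width: 35.7
grasp_force: 30.0
t 27.7 pos [557.76  98.75 158.24] yaw_y -56.6 F [ 0.31 -1.06  4.7 ] Ftool [-0.33  1.06 -4.7 ] M [-0.306  0.012  0.004] sd [0.067 0.025 0.027] q6 1.141 w 35.7
t: 28.0
ee_pos: [557.8, 98.7, 158.1]
orientation: [-3.051, -0.749, 0.0]
ft_force: [0.1, -1.1, 4.2]
width: 35.2
grasp_force: 30.0
t 28.35 pos [557.78  98.63 158.11] yaw_y -62.3 F [ 0.37 -0.86  4.17] Ftool [-0.07  0.94 -4.17] M [-0.229  0.008 -0.012] sd [0.033 0.024 0.037] q6 1.241 w 35.6
```

```bash
python3 -m handwheel '[[0,0.2,-0.3,0,0,0,1],[0,0,-0.4,0,0,0,1],[0,0,0,0,0,0,1]]'; python3 s.py 8;python3 -m handwheel '[[0,0,0.05,0,0,0.05,1],[0,0,0.1,0,0,0.05,1]]'; python3 s.py 8
```

```text
t: 28.78
ee_pos: [557.6, 98.5, 158.3]
orientation: [-3.05, -0.751, 0.001]
ft_force: [1.5, 0.8, -2.6]
width: 35.6
grasp_force: 30.0
t 29.12 pos [557.6   98.45 158.4 ] yaw_y -62.3 F [ 2.    1.33 -4.35] Ftool [ 2.39 -0.25  4.35] M [ 0.207 -0.292  0.004] sd [0.053 0.044 0.029] q6 1.242 w 35.8
t: 29.42
ee_pos: [557.4, 98.4, 158.3]
orientation: [-3.085, -0.596, 0.001]
ft_force: [1.4, 0.8, -5.3]
width: 35.4
grasp_force: 30.0Traceback (most recent call last):
  File "s.py", line 6, in <module>
    o,R,y=pose();F.append(o['ft_force']);M.append(o['moment']);cam("side")
                                                               ~~~^^^^^^^^
  File "h.py", line 4, in cam
    d=viewer.get_image(n); f=200/np.tan(np.radians(d["fov_y"])/2)
ValueError: 200 camera calls are used up
```

```bash
cat > r.py <<'E'
from h import *
o,R,y=pose();print(y.round(1),o['ee_pos'].round(2),o['ft_force'].round(2),o['moment'].round(3),o['qpos'][5].round(3))
E
python3 -m handwheel '[[0,0,0.3,0,0,0,1],[0,0,0.3,0,0,0.03,1],[0,0,0.13,0,0,0.05,1]]' >/dev/null; python3 r.py
python3 -m handwheel '[[0,0,0.13,0,0,0.05,1]]' >/dev/null; python3 r.py
python3 -m handwheel '[[0,0,0.13,0,0,0.05,1]]' >/dev/null; python3 r.py
python3 -m handwheel '[[0,0,0,0,0,0,1]]' >/dev/null; python3 r.py
python3 -m handwheel '[[0,0,0,0,0,0,1]]' >/dev/null; python3 r.py
python3 -m handwheel '[[0,0,0,0,0,0,1]]' >/dev/null; python3 r.py
python3 -m handwheel '[[0,0,0,0,0,0,1]]' >/dev/null; python3 r.py
```

```text
-72.8 [557.61  98.38 158.04] [ 0.35  2.06 -4.55] [0.303 0.117 0.246] 1.424
-75.6 [557.66  98.38 157.94] [ 0.68  2.14 -3.54] [0.291 0.196 0.206] 1.474
-78.5 [557.65  98.33 157.82] [-0.03  1.03 -4.4 ] [0.283 0.065 0.227] 1.524
-78.4 [557.68  98.33 157.79] [ 0.33  1.65 -2.93] [0.183 0.193 0.1  ] 1.522
-78.4 [557.7   98.34 157.76] [ 0.44  1.72 -2.9 ] [0.228 0.297 0.135] 1.521
-78.4 [557.73  98.34 157.79] [ 0.39  0.94 -2.75] [0.201 0.366 0.109] 1.521
-78.4 [557.77  98.37 157.76] [-0.6   2.02 -2.41] [0.122 0.388 0.096] 1.521
```

```bash

python3 -m handwheel '[[0,0,0.3,0,0,0.02,1],[0,0,0.25,0,0,0.05,1]]' >/dev/null; python3 r.py
python3 -m handwheel '[[0,0,0.13,0,0,0.05,1]]' >/dev/null; python3 r.py
python3 -m handwheel '[[0,0,0.13,0,0,0.05,1]]' >/dev/null; python3 r.py
python3 -m handwheel '[[0,0,0.1,0,0,0.03,1]]' >/dev/null; python3 r.py
python3 -m handwheel '[[0,0,0,0,0,0,1]]' >/dev/null; python3 r.py
python3 -m handwheel '[[0,0,0,0,0,0,1]]' >/dev/null; python3 r.py
```

```text
-82.5 [557.92  98.3  157.51] [-1.76 -0.55  2.35] [0.014 0.591 0.19 ] 1.594
-85.4 [557.93  98.29 157.42] [-1.3   0.51  1.13] [-0.094  0.544  0.232] 1.644
-88.2 [557.94  98.25 157.32] [-2.23  0.37  1.86] [-0.001  0.546  0.221] 1.694
-89.9 [557.98  98.24 157.22] [-3.18 -0.95  2.95] [-0.205  0.719  0.16 ] 1.723
-89.8 [557.96  98.25 157.15] [-2.65 -1.36  3.9 ] [-0.261  0.741  0.159] 1.722
-89.8 [557.98  98.26 157.12] [-2.07 -1.27  5.62] [-0.333  0.741  0.167] 1.721
```

```bash

python3 -m handwheel '[[0,0,-0.4,0,0,0,1],[0,0,-0.3,0,0,0,1],[0,0,0,0,0,0,1]]' >/dev/null; python3 r.py
python3 -m handwheel '[[0,0,0.1,0,0,0.05,1]]' >/dev/null; python3 r.py
python3 -m handwheel '[[0,0,0.13,0,0,0.04,1]]' >/dev/null; python3 r.py
python3 -m handwheel '[[0,0,0,0,0,0,1]]' >/dev/null; python3 r.py
python3 -m handwheel '[[0,0,0,0,0,0,1]]' >/dev/null; python3 r.py
```

```text
-89.8 [557.85  98.28 157.26] [-0.46 -2.17  0.06] [-0.411  0.369  0.146] 1.722
-92.7 [557.8   98.27 157.16] [-0.52 -0.89  1.11] [-0.421  0.5    0.279] 1.772
-95.1 [557.81  98.26 157.11] [-2.73 -1.06  1.72] [-0.482  0.56   0.236] 1.813
-95.0 [557.8   98.26 157.06] [-0.8  -2.29  0.46] [-0.557  0.502  0.156] 1.811
-94.9 [557.77  98.29 157.08] [-0.92 -1.19 -0.29] [-0.585  0.398  0.213] 1.811
```

```bash

python3 -m handwheel '[[0,0,0,0,0,0,0.5],[0,0,0,0,0,0,0.3],[0,0,0,0,0,0,0.1],[0,0,0,0,0,0,0],[0,0,0,0,0,0,0],[0,0,0,0,0,0,0]]'; python3 -m handwheel '[[0,0,-20,0,0,0,0],[0,0,-40,0,0,0,0],[0,0,-50,0,0,0,0],[0,0,-30,0,0,0,0],[0,0,0,0,0,0,0],[0,0,0,0,0,0,0],[0,0,0,0,0,0,0],[0,0,0,0,0,0,0]]'; python3 r.py; python3 -c "
from workcell import ctrl; print(ctrl.close_job())"
```

```text
t: 33.25
ee_pos: [557.9, 98.4, 157.2]
orientation: [3.139, -0.137, 0.0]
ft_force: [0.7, 0.1, -0.9]
width: 87.2
grasp_force: 0.0
t: 34.25
ee_pos: [557.3, 98.3, 296.0]
orientation: [3.138, -0.137, -0.003]
ft_force: [0.1, 0.6, -0.7]
width: 87.8
grasp_force: 0.0
-95.0 [557.34  98.33 296.  ] [ 0.12  0.62 -0.71] [0.034 0.134 0.016] 1.812
the job is handed in; nothing more can be done
None
```

The grey elbow is screwed into the coupling about 50° past first bearing, which I estimate puts about 17 N on the seal from wrist readings and tool height. I released it and handed in at 34 s, but no verdict came back. The 200 camera calls had run out, so no picture confirms the end state. The push while setting it in reached about 12 N, and up to about 8 N while turning, above the 5 N asked.

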